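# Fit the capped strainer top to the cocktail shaker, then take off only the cap

## Robot

A 6-joint arm with a two-finger parallel gripper is mounted at the origin on a cart in front of the work surface, level with it; the furniture and walls round the work are solid. World frame = base frame: x ahead of the robot, y to its left, z up, the work surface at z = 0. Lengths are in m, angles in rad, forces in N, time in s.
With the tool pointing down it reaches from about 0.325 to 0.85 m from the base axis. Payload 4.4 kg.
Tool frame: the origin (TCP) lies midway between the tips of the shut fingers; the grasp point (between the pads) lies 19 mm behind it; z points along the fingers, y is the line along which they close (so a half turn about z gives the same grasp; the last joint's range is limited). The gripper opens to 94 mm and grips with 3 to 60 N. Pads are 16 mm wide; open, the fingers measure 119 mm over their backs; the gripper's body (75 mm by 177 mm) begins 78 mm behind the grasp point.
Start: joints at [1.01, 0.207, 1.542, -0, 1.393, -0.15], TCP at [0.229, 0.527, 0.205] pointing down, gripper open.
Joint ranges: [-2.73, 2.73], [-0.86, 2.22], [0.23, 2.46], [-1.11, 4.25], [0.08, 2.63], [-2.82, 2.82]. Speed limits (rad/s): [2.79, 2.79, 3.14, 3.14, 3.14, 3.14].

## Interface

Orientations are given as a rotation vector (axis times angle).
In Python, from workcell import env gives the robot as it stands.
- The arm moves only by the tool jog_arm, never from a script. Its argument "motion" is a list of rows, each an object of numbers: "claw": the finger opening in mm, from 0 to 94; "dx", "dy", "dz": the shift along the tool's x, y, z in units of 60 mm (1.0 is 60 mm); "yaw": the turn about the tool's z in units of 8 degrees (1.0 is 8 degrees). In form: [{"claw": .., "dx": .., "dy": .., "dz": .., "yaw": ..}, ...]. A call has 1 to 12 rows; each row shifts and turns the commanded pose from where the row before left it, along the tool's axes as they then stand; what a row does not reach is not made up. A row lasts 1/8 s, in which the tool goes at most 62.5 mm and 10.7 degrees, less where a joint would pass 70% of its speed; a pose out of reach is approached as far as the arm can. A call is refused whole if a number of a shift passes 1 or a number of a turn 1, either way. A call with a gripper value outside its range is refused whole. The fingers move at their own pace and stop on an object; "squeeze" is the grip in N (left out, the last holds). Time passes only in rows, so rows that do not move let the fingers close. It gives the time, the measured TCP pose, the force, the opening and the grip force at its end, in the units of the state.
- env.sense(): the state, without advancing time (a new reading comes with each control period).
- env.camera(name): name is "scene" or "top"; returns a dict with "pixels" (420x560x3 uint8, red, green, blue), "z_map" (420x560 float32, m along the optical axis (not along the pixel's ray), 0 where there is no reading), "vfov" (degrees; the focal length in pixels is half the picture's height over the tangent of half this angle, whatever the lens; pixels are square), "cx", "cy" (the principal point, pixels), "distortion" ([k1, k2, p1, p2, k3] as OpenCV has them; the pictures are not rectified), "rvec" (rotation vector, rad) and "tvec" (3), from world to camera coordinates, as OpenCV has them. Camera axes: x right, y down, z forward; pixel columns grow to the right and rows downward; lengths in m; the calibration is good to about 2 mm. A picture is of the moment at which its call begins.
- env.close_job(): hands the job in; it is judged then, once.
Trained networks look in a picture, given as the dict that the camera call returned (one of the last four; its "shot" number tells which), for a name from the list of things; names that differ only in an ending like _2 or _b are one class to them, and where a whole thing is asked for, a point or a joint stands for the part that bears it (a point fixed in the world has none). Each returns a list of dicts, best first, with "confidence" (0 to 1); they miss things now and then, are a little off and sometimes report something else, mostly with a low value. They report only what shows in the picture. A call takes as long as a camera call. They do not tell look-alikes from the thing itself.
- env.recognise(query, picture): "position" ([row, column] in pixels, amid what is visible of it).
- env.masks_of(query, picture): "region" (420x560 bool, what is visible of it) and "position" ([row, column] in pixels, amid what is visible of it).
- env.mark_of(query, picture): "position" ([row, column] in pixels: a listed point, or the origin of a listed thing).
The state is a dict: "clock": time; "joint_positions": joint angles; "dq": joint speeds; "joint_torque": joint torques, N m; "position": TCP position; "orientation": TCP orientation; "force": force on the tool from outside, world axes, zero at the start; "moment": the same for the moment, N m; "grip_width": finger opening in m; "grasp_force": force on a finger pad.
Only numpy, scipy, OpenCV 4.12 (cv2) and the standard library are available. Lean on these libraries where they do the work, as an engineer would, in place of code of your own. Each camera call takes 0.05 s, during which the arm holds its last target. There are 200 camera calls.

## Task

Get the shaker ready to pour: pick up its strainer top with the cap still on, lower it into the mouth of the shaker tin until the collar sits fully home on the rim, and let go of it - keep the cap on until then, and do not drop the top in. Then pull off the cap alone, straight up, leaving the strainer fully home and the tin standing where it was, and finish while still holding the cap upright, about a hand's breadth above the shaker. Leave everything else on the counter alone.

Things in the scene. Friction and masses are not known exactly. Their poses are not given: they have to be found in the camera images.
- tin_mouth (a point): Centre of the mouth of the teal-painted shaker tin, level with its rim; z points up out of the tin. The mouth is 57.4 mm clear and narrows slightly downward; outside diameter over the rim 62 mm. The tin stands near one end of the mat, the strainer top near the other; which end is which varies.
- strainer_collar (a point): Centre of the strainer's collar, half-way up it, on the axis; z up. The collar is a plain steel cylinder 67 mm in diameter and 12 mm high that may be gripped across; this point is 26 mm above the strainer's foot and 6 mm above the collar's flat underside, which rests on the tin's rim when fully home. Fully home, this point lies 6 mm above tin_mouth, on the tin's axis.
- cap_mid (a point): Centre of the teal-painted cap, half-way up, 17 mm above its lower edge; z up. In place on the strainer it is 37 mm above strainer_collar, the cap's lower edge standing on a 44 mm wide ledge at the top of the strainer's dome, its sleeve 24 mm down over the neck and its top 80 mm above the strainer's foot.
- shaker_tin: The shaker tin: loose tapered round beaker, teal-painted, open at the top, 105 mm high, 50 mm wide at the foot, 0.22 to 0.45 kg, inside and rim bare steel, upright on the bar mat. Origin at the centre of its foot, 105 mm below tin_mouth.
- strainer: The loose bright steel strainer top (0.16 kg), round, 70 mm high; origin at the foot of its skirt. From the foot up: skirt 20 mm long, 54 mm wide, tapered to 49 mm at the foot, goes into the tin; collar 12 mm; dome 14 mm; neck 34 mm wide, 24 mm high, pierced end. It starts upright on its skirt on the mat, the cap on its neck.
- cap: The loose cap (0.06 kg), a round cup mouth-down over the neck: 34 mm high, 43 mm wide at its lower edge, 41 mm higher up, top edge rounded over the last 5 mm, 37 mm clear inside, so it slips off the 34 mm neck without any catch. Origin at the centre of its lower edge.
- bar_mat: Black rubber bar mat with studs, fixed, 160 x 280 x 6 mm (x, y, z); origin under its centre. The tin and the strainer top stand on it, one near each end of its y axis, 13 to 19 cm apart.
- dosing_cup: Bystander: open steel dosing cup, 59 mm wide, 52 mm high; origin under its centre.
- shot_glass: Bystander: clear shot glass with a red line, 49 mm wide, 61 mm high; origin under its centre.
- pitcher: Bystander: small steel milk pitcher with a strap handle, 99 x 68 x 86 mm; origin under its centre.
- tamper: Bystander: tamper with a brown wooden handle, 58 mm wide, 91 mm high; origin under its centre.
- scoop: Bystander: steel coffee scoop with a flat handle, 135 x 49 x 29 mm; origin under its centre.
There are look-alikes about, which are no part of the job. What is shaped like the strainer but purple is not meant.

How it is judged:
On the way, in this order (a step that is already met when the one before it is completed fails the run):
1. the strainer top is lifted off the mat with its cap on (height (world z) of strainer_collar above 0.09 m and z of cap_mid in the frame of strainer_collar between 0.032 and 0.042 m and distance between cap_mid and strainer_collar below 0.043 m), for 0.1 s.
2. the strainer sits fully home in the tin, cap still on, and has been let go (horizontal distance between strainer_collar and tin_mouth below 0.0035 m and z of strainer_collar in the frame of tin_mouth below 0.0085 m and angle between the z axis of strainer_collar and the z axis of tin_mouth, either way round below 0.045 rad and z of cap_mid in the frame of strainer_collar between 0.032 and 0.042 m and distance between cap_mid and strainer_collar below 0.043 m and contact force between the fingers and strainer below 0.1 N and contact force between the fingers and cap below 0.1 N and angle between shaker_tin's own z axis and vertical below 0.06 rad), for 0.2 s.
At the end, for the whole second after the job is handed in: Strainer home and untouched (3.5 mm off axis, 2.5 mm up, 0.045 rad); tin upright (0.06 rad), within 40 mm of its start; fingers hold the cap still, upright (0.35 rad), over the tin (80 mm), its centre over 100 mm above the rim (57 mm higher than when on), touching neither (horizontal distance between strainer_collar and tin_mouth below 0.0035 m and z of strainer_collar in the frame of tin_mouth below 0.0085 m and angle between the z axis of strainer_collar and the z axis of tin_mouth, either way round below 0.045 rad and z of cap_mid in the frame of tin_mouth above 0.1 m and horizontal distance between cap_mid and tin_mouth below 0.08 m and angle between cap_mid's own z axis and vertical below 0.35 rad and contact force between the fingers and cap above 0.5 N and contact force between cap and strainer below 0.05 N and contact force between cap and shaker_tin below 0.05 N and contact force between the fingers and strainer below 0.1 N and angle between shaker_tin's own z axis and vertical below 0.06 rad and distance of shaker_tin from where it was at the start of the episode below 0.04 m and linear speed of each of shaker_tin, strainer below 0.02 m/s and linear speed of cap below 0.03 m/s); the arm keeps its last pose, push and grip.
It fails at once if the cap comes more than 9 mm up the neck while the strainer is not home in the tin (z of cap_mid in the frame of strainer_collar above 0.046 m and not (horizontal distance between strainer_collar and tin_mouth below 0.005 m and z of strainer_collar in the frame of tin_mouth below 0.01 m and angle between the z axis of strainer_collar and the z axis of tin_mouth, either way round below 0.09 rad)).
It fails at once if the strainer is dropped (moves faster than 0.5 m/s with no finger on it) (linear speed of strainer above 0.5 m/s and contact force between the fingers and strainer below 0.02 N and contact force between the fingers and cap below 0.02 N).
It fails at once if the strainer is pulled up out of the tin along with the cap (more than 6 mm) (contact force between the fingers and cap above 0.5 N and contact force between the fingers and strainer below 0.05 N and z of strainer_collar in the frame of tin_mouth above 0.012 m and horizontal distance between strainer_collar and tin_mouth below 0.03 m).
It fails at once if the strainer or the tin is tipped over (angle between strainer's own z axis and vertical above 0.6 rad or angle between shaker_tin's own z axis and vertical above 0.4 rad).
It fails at once if a bystander is pushed more than 30 mm (distance of any of dosing_cup, shot_glass, pitcher, tamper, scoop from where it was at the start of the episode above 0.03 m).
It also fails if it takes over 48 s, if anything falls off the work surface, if the arm or the gripper's body presses on something with over 40 N, if the wrist force passes 120 N, or if a joint passes its speed limit or range.

## Working session

There is one attempt and no reset: what is moved stays moved. The work goes in short steps, Python scripts to look and compute and a tool call to move; the robot and the scene stay as the last step left them, time stands still between calls to the robot, and variables do not carry over. Pictures are saved under pics/ and viewed, at most 10 in all, crops included, and the job is handed in when it is done.

Besides the shell and the picture viewer there is one more tool, called after ">>>" by a JSON object that holds its "op" and its "data". jog_arm: Moves the arm, as the interface text tells. Its arguments: {"type":"object","properties":{"motion":{"type":"array","items":{"type":"object","properties":{"claw":{"type":"number"},"dx":{"type":"number"},"dy":{"type":"number"},"dz":{"type":"number"},"yaw":{"type":"number"}}}},"squeeze":{"type":"number"}},"required":["motion"]}

```bash
mkdir -p pics; cat > h.py <<'E'
import numpy as np, cv2
from workcell import env
def K(p):
    h,w=p["pixels"].shape[:2]; f=h/2/np.tan(np.radians(p["vfov"])/2)
    return np.array([[f,0,p["cx"]],[0,f,p["cy"]],[0,0,1.]])
def cloud(p,mask):
    """world points of the masked pixels"""
    r,c=np.nonzero(mask&(p["z_map"]>0)); z=p["z_map"][r,c]
    u=cv2.undistortPoints(np.c_[c,r].astype(float)[:,None],K(p),np.array(p["distortion"]))[:,0]
    P=np.c_[u*z[:,None],z]; R=cv2.Rodrigues(np.array(p["rvec"]))[0]
    return (P-np.array(p["tvec"]))@R, r, c
def atz(p,rc,z):
    """world point where pixel ray meets height z"""
    u=cv2.undistortPoints(np.array([[[rc[1],rc[0]]]],float),K(p),np.array(p["distortion"]))[0,0]
    R=cv2.Rodrigues(np.array(p["rvec"]))[0]; o=-R.T@np.array(p["tvec"]); d=R.T@np.r_[u,1]
    return o+d*(z-o[2])/d[2]
def save(p,n): cv2.imwrite(n,p["pixels"][:,:,::-1])
def circ(P):
    A=np.c_[2*P[:,:2],np.ones(len(P))]; s=np.linalg.lstsq(A,(P[:,:2]**2).sum(1),rcond=None)[0]
    return s[:2],np.sqrt(s[2]+s[0]**2+s[1]**2)
E
python3 - <<'E'
from h import *
s=env.sense();print({k:np.round(v,3) for k,v in s.items()})
for n in ("top","scene"):
    p=env.camera(n); save(p,f"pics/{n}1.png")
    R=cv2.Rodrigues(np.array(p["rvec"]))[0];print(n,"cam at",-R.T@np.array(p["tvec"]),"axis",R[2])
    for q,z in(("tin_mouth",.111),("strainer_collar",.032),("cap_mid",.069)):
        for d in env.mark_of(q,p)[:3]: print(q,np.round(d["position"],1),round(d["confidence"],2),atz(p,d["position"],z).round(4))
    for q in("dosing_cup","shot_glass","pitcher","tamper","scoop"):
        for d in env.recognise(q,p)[:1]: print(q,np.round(d["position"],0),round(d["confidence"],2),atz(p,d["position"],.04).round(3))
E
```

```text
{'clock': np.float64(0.0), 'joint_positions': array([ 1.011,  0.207,  1.543, -0.   ,  1.394, -0.151]), 'dq': array([ 0.001,  0.   ,  0.001, -0.001, -0.   , -0.001]), 'joint_torque': array([ 1.0000e-03, -3.7089e+01, -2.8141e+01,  7.0000e-02,  3.6000e-02,
       -0.0000e+00]), 'position': array([0.229, 0.527, 0.204]), 'orientation': array([-6.390e-01, -3.075e+00,  3.000e-03]), 'force': array([ 1.227,  0.224, -0.256]), 'moment': array([ 0.019, -0.012, -0.019]), 'grasp_force': np.float64(0.0), 'grip_width': np.float64(0.094)}
top cam at [0.26574253 0.09985594 1.43732243] axis [ 0.20328264  0.02159125 -0.97888201]
tin_mouth [228.3 255.6] 0.62 [0.4939 0.2107 0.111 ]
strainer_collar [250.8 167. ] 0.78 [0.3884 0.5065 0.032 ]
strainer_collar [233.6 302.5] 0.56 [0.5112 0.0551 0.032 ]
strainer_collar [222.4 214. ] 0.53 [0.5083 0.3629 0.032 ]
cap_mid [231.3 306. ] 0.66 [0.5141 0.0457 0.069 ]
dosing_cup [265. 358.] 0.5 [ 0.428 -0.145  0.04 ]
shot_glass [239. 381.] 0.73 [ 0.528 -0.213  0.04 ]
pitcher [218. 173.] 0.94 [0.503 0.506 0.04 ]
tamper [171. 214.] 0.66 [0.688 0.391 0.04 ]
scoop [268. 391.] 0.59 [ 0.433 -0.258  0.04 ]
scene cam at [-0.27030796 -0.32720707  0.60690273] axis [ 0.78254837  0.40673008 -0.47136895]
tin_mouth [205.1 225.9] 0.93 [0.4934 0.2046 0.111 ]
tin_mouth [243. 254.] 0.71 [0.3741 0.0499 0.111 ]
strainer_collar [213.1 184.3] 0.94 [0.5132 0.3681 0.032 ]
strainer_collar [242.2 280.9] 0.81 [0.5142 0.0506 0.032 ]
strainer_collar [221.6 118.2] 0.54 [0.3814 0.5006 0.032 ]
cap_mid [228.2 285. ] 0.62 [0.5274 0.0464 0.069 ]
dosing_cup [286. 344.] 0.56 [ 0.414 -0.155  0.04 ]
shot_glass [269. 383.] 0.77 [ 0.52  -0.216  0.04 ]
pitcher [201. 145.] 0.78 [0.503 0.512 0.04 ]
tamper [188. 212.] 0.84 [0.681 0.389 0.04 ]
scoop [302. 389.] 0.91 [ 0.41  -0.256  0.04 ]
```

View pics/scene1.png

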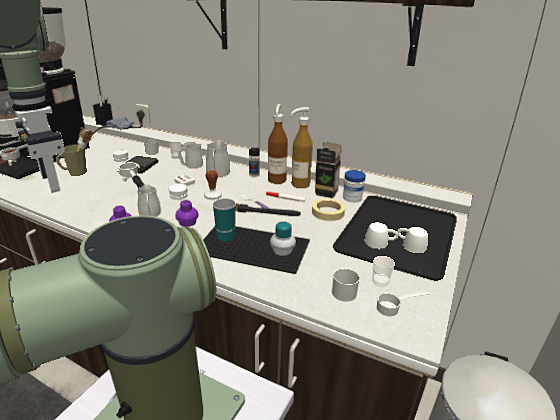

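View pics/top1.png

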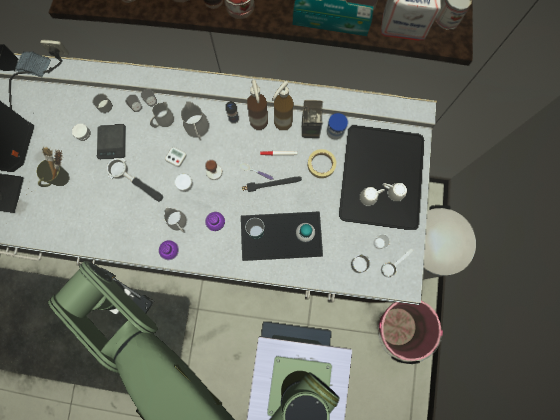

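The scene view shows the teal tin at about (row 220, col 225) and the teal-capped strainer at (240, 283), both on the mat. The purple look-alikes are at (213, 187) and (215, 120). In the top view the tin is at (228, 255) and the strainer at (233, 305).

```bash
cat >> h.py <<'E'
def near(p,xy,r,z0,z1):
    P,_,_=cloud(p,np.ones(p["z_map"].shape,bool))
    return P[(np.hypot(*(P[:,:2]-xy).T)<r)&(P[:,2]>z0)&(P[:,2]<z1)]
def fitcyl(P,rad,x0):
    """axis xy of surface points, rad = radius for each point"""
    from scipy.optimize import least_squares
    s=least_squares(lambda x:np.hypot(P[:,0]-x[0],P[:,1]-x[1])-rad,x0,loss="soft_l1",f_scale=.001)
    return s.x.round(4),len(P),round(float(np.median(abs(s.fun))),4)
E
python3 - <<'E'
from h import *
for n in("top","scene"):
    p=env.camera(n); print(n)
    M=near(p,[.5,.13],.15,-.02,.012);print("mat/table z",np.percentile(M[:,2],[10,50,90]).round(4))
    t=near(p,[.494,.207],.045,.02,.2); print("tin ztop",np.percentile(t[:,2],[50,95,99]).round(4))
    rim=t[t[:,2]>.103]; print("rim",len(rim),rim.mean(0).round(4),((rim.max(0)+rim.min(0))/2).round(4),np.ptp(rim,axis=0).round(4))
    o=t[(t[:,2]<.1)]; R=.025+.006*(o[:,2]-.006)/.105
    d=np.hypot(*(o[:,:2]-[.494,.207]).T); print("tin outer",fitcyl(o,R,[.494,.207]))
    c=near(p,[.514,.048],.05,.015,.12); print("cap z",np.percentile(c[:,2],[95,99]).round(4))
    k=c[c[:,2]>.078]; print("captop",len(k),k.mean(0).round(4),((k.max(0)+k.min(0))/2).round(4),np.ptp(k,axis=0).round(4))
    k=c[(c[:,2]>.053)&(c[:,2]<.078)]; print("capside",fitcyl(k,.0207,[.514,.048]))
    k=c[(c[:,2]>.026)&(c[:,2]<.038)]; print("collar",fitcyl(k,.0335,[.514,.048]))
    r,cc=(230,280) if n=="top" else (225,255)
    im=p["pixels"][r-45:r+45,cc-60:cc+60]; save({"pixels":cv2.resize(im,None,fx=6,fy=6,interpolation=2)},f"pics/{n}2.png")
E
```

```text
top
mat/table z [-0.0025  0.0025  0.0075]
tin ztop [0.0755 0.1112 0.1137]
rim 43 [0.5024 0.2201 0.1097] [0.4996 0.2161 0.1092] [0.0587 0.0602 0.0123]
tin outer (array([0.4986, 0.2151]), 149, 0.0009)
cap z [0.0884 0.092 ]
captop 117 [0.5169 0.0478 0.0849] [0.518  0.0482 0.0866] [0.0389 0.038  0.0168]
capside (array([0.5174, 0.0472]), 31, 0.0008)
collar (array([0.5189, 0.0482]), 17, 0.0005)
scene
mat/table z [0.0006 0.0049 0.0078]
tin ztop [0.084  0.1114 0.1128]
rim 153 [0.5011 0.2151 0.1085] [0.4995 0.2154 0.1089] [0.0636 0.0628 0.0114]
tin outer (array([0.5008, 0.2161]), 592, 0.001)
cap z [0.0875 0.0885]
captop 132 [0.5121 0.0445 0.0852] [0.5152 0.0462 0.0839] [0.0407 0.0392 0.011 ]
capside (array([0.5182, 0.0477]), 148, 0.0008)
collar (array([0.5192, 0.0479]), 88, 0.0008)
```

>>> {"op": "jog_arm", "data": {"motion": [{"yaw":-0.98,"claw":94},{"yaw":-0.98},{"yaw":-0.98},{"yaw":0}]}}

```text
schema error: expected keys claw, dx, dy, dz, yaw
```

>>> {"op": "jog_arm", "data": {"motion": [{"dx":-0.4,"dy":-0.66},{"dx":-0.4,"dy":-0.66},{"dx":-0.4,"dy":-0.66},{"dx":-0.4,"dy":-0.66},{"dx":-0.4,"dy":-0.66},{"dx":-0.4,"dy":-0.66},{"dx":-0.4,"dy":-0.66},{"dx":-0.4,"dy":-0.66},{"dx":-0.4,"dy":-0.66},{"dx":-0.4,"dy":-0.66},{"dx":-0.4,"dy":-0.66},{"dx":-0.4,"dy":-0.66}]}}

```text
schema error: expected keys claw, dx, dy, dz, yaw
```

>>> {"op": "jog_arm", "data": {"motion": [{"dx":0},{"dx":0}]}}

```text
schema error: expected keys claw, dx, dy, dz, yaw
```

All keys required.

>>> {"op": "jog_arm", "data": {"motion": [{"claw":94,"dx":0,"dy":0,"dz":0,"yaw":-0.98},{"claw":94,"dx":0,"dy":0,"dz":0,"yaw":-0.98},{"claw":94,"dx":0,"dy":0,"dz":0,"yaw":-0.98},{"claw":94,"dx":0,"dy":0,"dz":0,"yaw":0}]}}

```text
clock: 1.5
position: [0.2291, 0.5274, 0.2054]
orientation: [0.001, 3.142, 0.0]
force: [-0.4, -0.2, 0.3]
grip_width: 0.0943
grasp_force: 0.0
```

>>> {"op": "jog_arm", "data": {"motion": [{"claw":94,"dx":-0.4,"dy":-0.66,"dz":0,"yaw":0},{"claw":94,"dx":-0.4,"dy":-0.66,"dz":0,"yaw":0},{"claw":94,"dx":-0.4,"dy":-0.66,"dz":0,"yaw":0},{"claw":94,"dx":-0.4,"dy":-0.66,"dz":0,"yaw":0},{"claw":94,"dx":-0.4,"dy":-0.66,"dz":0,"yaw":0},{"claw":94,"dx":-0.4,"dy":-0.66,"dz":0,"yaw":0},{"claw":94,"dx":-0.4,"dy":-0.66,"dz":0,"yaw":0},{"claw":94,"dx":-0.4,"dy":-0.66,"dz":0,"yaw":0},{"claw":94,"dx":-0.4,"dy":-0.66,"dz":0,"yaw":0},{"claw":94,"dx":-0.4,"dy":-0.66,"dz":0,"yaw":0},{"claw":94,"dx":-0.4,"dy":-0.66,"dz":0,"yaw":0},{"claw":94,"dx":-0.4,"dy":-0.66,"dz":0,"yaw":0}]}}

```text
clock: 3.0
position: [0.5182, 0.051, 0.2057]
orientation: [0.003, 3.141, 0.0]
force: [0.4, 0.6, -0.2]
grip_width: 0.0944
grasp_force: 0.0
```

>>> {"op": "jog_arm", "data": {"motion": [{"claw":94,"dx":0,"dy":0,"dz":0,"yaw":0},{"claw":94,"dx":0,"dy":0,"dz":0,"yaw":0}]}}

```text
clock: 3.25
position: [0.517, 0.0528, 0.2053]
orientation: [-0.001, -3.141, -0.001]
force: [0.4, 0.6, -0.5]
grip_width: 0.0941
grasp_force: 0.0
```

>>> {"op": "jog_arm", "data": {"motion": [{"claw":94,"dx":-0.025,"dy":-0.083,"dz":0.4,"yaw":0},{"claw":94,"dx":0,"dy":0,"dz":0.4,"yaw":0},{"claw":94,"dx":0,"dy":0,"dz":0.4,"yaw":0},{"claw":94,"dx":0,"dy":0,"dz":0.4,"yaw":0},{"claw":94,"dx":0,"dy":0,"dz":0.4,"yaw":0},{"claw":94,"dx":0,"dy":0,"dz":0.4,"yaw":0},{"claw":94,"dx":0,"dy":0,"dz":0.3,"yaw":0},{"claw":94,"dx":0,"dy":0,"dz":0.25,"yaw":0},{"claw":94,"dx":0,"dy":0,"dz":0.2,"yaw":0},{"claw":94,"dx":0,"dy":0,"dz":0,"yaw":0},{"claw":94,"dx":0,"dy":0,"dz":0,"yaw":0}]}}

```text
clock: 4.62
position: [0.5196, 0.0473, 0.017]
orientation: [-0.001, 3.141, -0.0]
force: [-0.3, 0.1, 0.5]
grip_width: 0.094
grasp_force: 0.0
```

```bash
cat > m.py <<'E'
import sys
from h import *
def measure(sx,sy,zb,crop=None):
    """strainer/cap fit about (sx,sy), zb = height of strainer foot"""
    for n in("top","scene"):
        p=env.camera(n); c=near(p,[sx,sy],.05,zb+.01,zb+.1)
        for nm,a,b,r in(("cap",.049,.071,.0207),("collar",.020,.032,.0335)):
            k=c[(c[:,2]>zb+a)&(c[:,2]<zb+b)]; d=np.hypot(*(k[:,:2]-[sx,sy]).T); k=k[abs(d-r)<.008]
            print(n,nm,fitcyl(k,r,[sx,sy]) if len(k)>5 else len(k))
        z=c[np.hypot(*(c[:,:2]-[sx,sy]).T)<.015][:,2]; print(" top z",np.median(z).round(4) if len(z) else None)
        if crop:
            rr,cc=[int(v) for v in env.mark_of("cap_mid",p)[0]["position"]] if 0 else crop[n]
            im=p["pixels"][rr-45:rr+45,cc-60:cc+60]; save({"pixels":cv2.resize(im,None,fx=6,fy=6,interpolation=2)},f"pics/{n}_{round(env.sense()['clock']*100)}.png")
    s=env.sense();print(s["clock"],s["position"].round(4) if hasattr(s["position"],"round") else s["position"],s["grip_width"],s["grasp_force"])
E
python3 -c "
from m import *
measure(.5185,.0478,.006,{'top':(232,300),'scene':(235,275)})"; ls pics
```

```text
top cap (array([0.5178, 0.0472]), 11, 0.0006)
top collar 3
 top z None
scene cap (array([0.5187, 0.0475]), 129, 0.0008)
scene collar (array([0.5192, 0.0478]), 84, 0.0009)
 top z 0.0872
4.725 [0.5198 0.0473 0.0172] 0.09378732083715874 0.0
scene1.png
scene2.png
scene_472.png
top1.png
top2.png
top_468.png
```

View pics/scene_472.png

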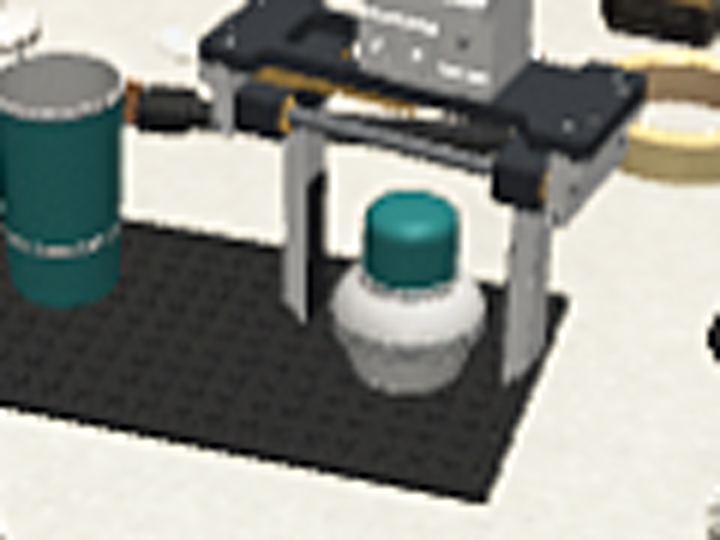

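The crop shows the open fingers straddling the strainer evenly. The capped strainer stands upright between them at about (300, 410) in the crop, with the tin untouched at left. Closing now.

>>> {"op": "jog_arm", "data": {"motion": [{"claw":80,"dx":0,"dy":0,"dz":0.0,"yaw":0},{"claw":72,"dx":0,"dy":0,"dz":0,"yaw":0},{"claw":60,"dx":0,"dy":0,"dz":0,"yaw":0},{"claw":60,"dx":0,"dy":0,"dz":0,"yaw":0},{"claw":60,"dx":0,"dy":0,"dz":0,"yaw":0},{"claw":60,"dx":0,"dy":0,"dz":0,"yaw":0}], "squeeze": 25}}

```text
clock: 5.48
position: [0.519, 0.0476, 0.0166]
orientation: [-0.001, 3.141, 0.0]
force: [-0.4, 2.4, 2.1]
grip_width: 0.0661
grasp_force: 25.0
```

>>> {"op": "jog_arm", "data": {"motion": [{"claw":60,"dx":0,"dy":0,"dz":-0.1,"yaw":0},{"claw":60,"dx":0,"dy":0,"dz":-0.2,"yaw":0},{"claw":60,"dx":0,"dy":0,"dz":-0.25,"yaw":0},{"claw":60,"dx":0,"dy":0,"dz":-0.25,"yaw":0},{"claw":60,"dx":0,"dy":0,"dz":-0.25,"yaw":0},{"claw":60,"dx":0,"dy":0,"dz":-0.25,"yaw":0},{"claw":60,"dx":0,"dy":0,"dz":-0.25,"yaw":0},{"claw":60,"dx":0,"dy":0,"dz":-0.25,"yaw":0},{"claw":60,"dx":0,"dy":0,"dz":-0.25,"yaw":0},{"claw":60,"dx":0,"dy":0,"dz":-0.2,"yaw":0},{"claw":60,"dx":0,"dy":0,"dz":0,"yaw":0},{"claw":60,"dx":0,"dy":0,"dz":0,"yaw":0}]}}

```text
clock: 6.98
position: [0.5185, 0.0474, 0.151]
orientation: [0.001, -3.141, -0.0]
force: [0.6, -0.8, -2.6]
grip_width: 0.0664
grasp_force: 25.0
```

```bash
python3 -c "
from m import *
measure(.5185,.0478,.141,{'top':(232,300),'scene':(215,265)})"; ls pics
```

```text
top cap (array([0.5172, 0.0468]), 17, 0.0004)
top collar (array([0.5179, 0.0469]), 15, 0.0004)
 top z None
scene cap (array([0.5179, 0.0466]), 147, 0.001)
scene collar (array([0.5181, 0.0471]), 124, 0.0011)
 top z 0.2217
7.075 [0.5183 0.0475 0.1506] 0.06621010391601034 24.999556839466095
scene1.png
scene2.png
scene_472.png
scene_708.png
top1.png
top2.png
top_468.png
top_702.png
```

>>> {"op": "jog_arm", "data": {"motion": [{"claw":60,"dx":0.03,"dy":0.15,"dz":0,"yaw":0},{"claw":60,"dx":0.03,"dy":0.3,"dz":0,"yaw":0},{"claw":60,"dx":0.04,"dy":0.36,"dz":0,"yaw":0},{"claw":60,"dx":0.04,"dy":0.4,"dz":0,"yaw":0},{"claw":60,"dx":0.04,"dy":0.4,"dz":0,"yaw":0},{"claw":60,"dx":0.04,"dy":0.4,"dz":0,"yaw":0},{"claw":60,"dx":0.04,"dy":0.35,"dz":0,"yaw":0},{"claw":60,"dx":0.03,"dy":0.3,"dz":0,"yaw":0},{"claw":60,"dx":0.015,"dy":0.15,"dz":0,"yaw":0},{"claw":60,"dx":0,"dy":0,"dz":0,"yaw":0},{"claw":60,"dx":0,"dy":0,"dz":0,"yaw":0},{"claw":60,"dx":0,"dy":0,"dz":0,"yaw":0}]}}

```text
clock: 8.57
position: [0.5007, 0.2154, 0.1514]
orientation: [-0.0, -3.142, 0.0]
force: [0.0, 0.9, -2.6]
grip_width: 0.0662
grasp_force: 25.0
```

```bash
cat >> m.py <<'E'
def tin(x=.5,y=.2156):
    p=env.camera("scene"); t=near(p,[x,y],.05,.02,.098); d=np.hypot(*(t[:,:2]-[x,y]).T); t=t[abs(d-.028)<.008]
    print("tin",fitcyl(t,.025+.006*(t[:,2]-.006)/.105,[x,y]))
E
python3 -c "
from m import *
measure(.4998,.2156,.141,{'top':(232,250),'scene':(200,225)}); tin()"; ls pics
```

```text
top cap (array([0.499, 0.214]), 10, 0.0002)
top collar (array([0.5001, 0.2148]), 13, 0.0005)
 top z None
scene cap (array([0.4996, 0.2139]), 131, 0.0008)
scene collar (array([0.5005, 0.2152]), 95, 0.0011)
 top z 0.2203
8.675 [0.5006 0.2154 0.1514] 0.06650030457364824 24.999623000621796
tin (array([0.5009, 0.216 ]), 563, 0.0009)
scene1.png
scene2.png
scene_472.png
scene_708.png
scene_868.png
top1.png
top2.png
top_468.png
top_702.png
top_862.png
```

>>> {"op": "jog_arm", "data": {"motion": [{"claw":60,"dx":-0.007,"dy":0.013,"dz":0.1,"yaw":0},{"claw":60,"dx":0,"dy":0,"dz":0.15,"yaw":0},{"claw":60,"dx":0,"dy":0,"dz":0.15,"yaw":0},{"claw":60,"dx":0,"dy":0,"dz":0.1,"yaw":0},{"claw":60,"dx":0,"dy":0,"dz":0.05,"yaw":0},{"claw":60,"dx":0,"dy":0,"dz":0,"yaw":0},{"claw":60,"dx":0,"dy":0,"dz":0,"yaw":0}]}}

```text
clock: 9.6
position: [0.5012, 0.2169, 0.1188]
orientation: [-0.001, 3.141, 0.0]
force: [0.1, -0.6, -1.5]
grip_width: 0.0664
grasp_force: 25.0
```

>>> {"op": "jog_arm", "data": {"motion": [{"claw":60,"dx":0,"dy":0,"dz":0.05,"yaw":0},{"claw":60,"dx":0,"dy":0,"dz":0.05,"yaw":0},{"claw":60,"dx":0,"dy":0,"dz":0,"yaw":0}]}}

```text
clock: 9.98
position: [0.5006, 0.2167, 0.112]
orientation: [0.001, -3.141, 0.0]
force: [0.1, 0.3, -2.5]
grip_width: 0.0663
grasp_force: 25.0
```

>>> {"op": "jog_arm", "data": {"motion": [{"claw":60,"dx":0,"dy":0,"dz":0.04,"yaw":0},{"claw":60,"dx":0,"dy":0,"dz":0.04,"yaw":0},{"claw":60,"dx":0,"dy":0,"dz":0.04,"yaw":0},{"claw":60,"dx":0,"dy":0,"dz":0,"yaw":0}]}}

```text
clock: 10.48
position: [0.5007, 0.2167, 0.1049]
orientation: [0.001, -3.141, 0.0]
force: [0.2, -0.4, -2.4]
grip_width: 0.0662
grasp_force: 25.0
```

>>> {"op": "jog_arm", "data": {"motion": [{"claw":60,"dx":0,"dy":0,"dz":0.03,"yaw":0},{"claw":60,"dx":0,"dy":0,"dz":0,"yaw":0}]}}

```text
clock: 10.72
position: [0.5008, 0.2168, 0.1033]
orientation: [0.001, -3.141, 0.0]
force: [0.1, -0.5, -1.7]
grip_width: 0.0663
grasp_force: 25.0
```

>>> {"op": "jog_arm", "data": {"motion": [{"claw":60,"dx":0,"dy":0,"dz":0.025,"yaw":0},{"claw":60,"dx":0,"dy":0,"dz":0,"yaw":0}]}}

```text
clock: 10.98
position: [0.5008, 0.2168, 0.1018]
orientation: [0.001, -3.141, 0.0]
force: [-0.3, -0.1, -2.2]
grip_width: 0.0663
grasp_force: 25.0
```

>>> {"op": "jog_arm", "data": {"motion": [{"claw":60,"dx":0,"dy":0,"dz":0.02,"yaw":0},{"claw":60,"dx":0,"dy":0,"dz":0,"yaw":0}]}}

```text
clock: 11.22
position: [0.5013, 0.2169, 0.1016]
orientation: [-0.001, 3.141, 0.0]
force: [-0.5, -0.5, 3.4]
grip_width: 0.0664
grasp_force: 25.0
```

>>> {"op": "jog_arm", "data": {"motion": [{"claw":60,"dx":0,"dy":0,"dz":0.015,"yaw":0},{"claw":60,"dx":0,"dy":0,"dz":0,"yaw":0}]}}

```text
clock: 11.48
position: [0.5018, 0.2169, 0.1016]
orientation: [-0.001, 3.14, 0.0]
force: [-3.5, -0.9, 7.9]
grip_width: 0.0661
grasp_force: 25.0
```

```bash
python3 -c "
from m import *
measure(.5005,.216,.091,{'top':(232,250),'scene':(205,225)}); tin()"; ls pics|grep scene
```

```text
top cap (array([0.5003, 0.2146]), 12, 0.0004)
top collar (array([0.5008, 0.2161]), 10, 0.0002)
 top z None
scene cap (array([0.5016, 0.2164]), 129, 0.001)
scene collar (array([0.502 , 0.2161]), 90, 0.0014)
 top z 0.171
11.575 [0.5018 0.2169 0.1017] 0.06640201719895962 25.001518428325653
tin (array([0.5016, 0.2162]), 491, 0.0008)
scene1.png
scene2.png
scene_1158.png
scene_472.png
scene_708.png
scene_868.png
```

>>> {"op": "jog_arm", "data": {"motion": [{"claw":70,"dx":0,"dy":0,"dz":0,"yaw":0},{"claw":80,"dx":0,"dy":0,"dz":0,"yaw":0},{"claw":94,"dx":0,"dy":0,"dz":0,"yaw":0},{"claw":94,"dx":0,"dy":0,"dz":0,"yaw":0},{"claw":94,"dx":0,"dy":0,"dz":0,"yaw":0}]}}

```text
clock: 12.25
position: [0.5009, 0.2168, 0.0997]
orientation: [0.001, -3.141, 0.0]
force: [0.5, 0.2, 1.2]
grip_width: 0.094
grasp_force: 0.0
```

```bash
python3 -c "
from m import *
measure(.5005,.216,.091,{'top':(232,250),'scene':(205,225)}); tin()"; ls pics|grep scene
```

```text
top cap (array([0.4991, 0.2179]), 12, 0.0006)
top collar (array([0.5002, 0.2162]), 15, 0.0005)
 top z None
scene cap (array([0.5004, 0.2156]), 129, 0.0009)
scene collar (array([0.5013, 0.2163]), 88, 0.0008)
 top z 0.1708
12.35 [0.5009 0.2168 0.0998] 0.09393574011863369 0.0
tin (array([0.5013, 0.2161]), 489, 0.0009)
scene1.png
scene2.png
scene_1158.png
scene_1235.png
scene_472.png
scene_708.png
scene_868.png
```

View pics/scene_1235.png

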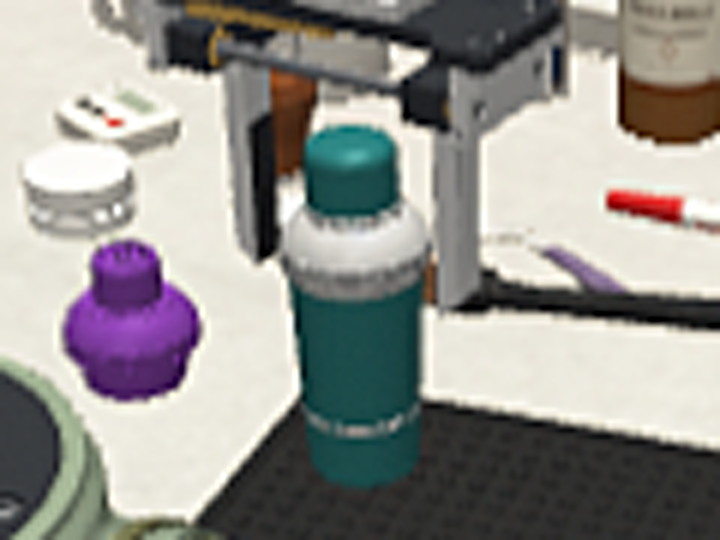

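The view shows the collar level on the tin's rim at about (270, 360) in the crop, the cap on, and the fingers clear on both sides.

>>> {"op": "jog_arm", "data": {"motion": [{"claw":94,"dx":0,"dy":-0.01,"dz":-0.15,"yaw":0},{"claw":94,"dx":0,"dy":0,"dz":-0.25,"yaw":0},{"claw":94,"dx":0,"dy":0,"dz":-0.2,"yaw":0},{"claw":94,"dx":0,"dy":0,"dz":-0.12,"yaw":0},{"claw":70,"dx":0,"dy":0,"dz":0,"yaw":0},{"claw":55,"dx":0,"dy":0,"dz":0,"yaw":0},{"claw":48,"dx":0,"dy":0,"dz":0,"yaw":0},{"claw":48,"dx":0,"dy":0,"dz":0,"yaw":0}], "squeeze": 10}}

```text
clock: 13.4
position: [0.5006, 0.2161, 0.1426]
orientation: [0.001, -3.141, 0.0]
force: [0.7, 0.1, -0.1]
grip_width: 0.0576
grasp_force: 0.0
```

>>> {"op": "jog_arm", "data": {"motion": [{"claw":44,"dx":0,"dy":0,"dz":0,"yaw":0},{"claw":41,"dx":0,"dy":0,"dz":0,"yaw":0},{"claw":36,"dx":0,"dy":0,"dz":0,"yaw":0},{"claw":36,"dx":0,"dy":0,"dz":0,"yaw":0},{"claw":36,"dx":0,"dy":0,"dz":0,"yaw":0}]}}

```text
clock: 14.02
position: [0.5009, 0.2162, 0.143]
orientation: [0.001, -3.141, 0.0]
force: [0.2, -0.0, 0.2]
grip_width: 0.0426
grasp_force: 10.0
```

```bash
python3 -c "
from m import *
measure(.5005,.216,.091); tin()"
```

```text
top cap (array([0.4995, 0.2161]), 16, 0.0005)
top collar (array([0.5   , 0.2153]), 14, 0.0004)
 top z 0.173
scene cap (array([0.5002, 0.2158]), 129, 0.0015)
scene collar (array([0.5012, 0.2167]), 93, 0.001)
 top z 0.1713
14.125 [0.5009 0.2162 0.143 ] 0.042986243297339445 9.999738181941211
tin (array([0.5011, 0.2162]), 492, 0.0008)
```

>>> {"op": "jog_arm", "data": {"motion": [{"claw":36,"dx":0,"dy":0,"dz":-0.05,"yaw":0},{"claw":36,"dx":0,"dy":0,"dz":-0.08,"yaw":0},{"claw":36,"dx":0,"dy":0,"dz":-0.1,"yaw":0},{"claw":36,"dx":0,"dy":0,"dz":-0.15,"yaw":0},{"claw":36,"dx":0,"dy":0,"dz":-0.2,"yaw":0},{"claw":36,"dx":0,"dy":0,"dz":-0.25,"yaw":0},{"claw":36,"dx":0,"dy":0,"dz":-0.25,"yaw":0},{"claw":36,"dx":0,"dy":0,"dz":-0.2,"yaw":0},{"claw":36,"dx":0,"dy":0,"dz":-0.15,"yaw":0},{"claw":36,"dx":0,"dy":0,"dz":-0.05,"yaw":0},{"claw":36,"dx":0,"dy":0,"dz":0,"yaw":0},{"claw":36,"dx":0,"dy":0,"dz":0,"yaw":0}]}}

```text
clock: 15.68
position: [0.5005, 0.2161, 0.2312]
orientation: [0.001, -3.14, 0.001]
force: [-0.8, -0.9, -0.0]
grip_width: 0.0424
grasp_force: 10.0
```

```bash
python3 -c "
from m import *
measure(.5005,.216,.179,{'top':(232,250),'scene':(185,225)}); measure(.5005,.216,.091); tin()"; ls pics|grep scene
```

```text
top cap (array([0.4992, 0.2157]), 18, 0.0003)
top collar 0
 top z 0.2598
scene cap (array([0.499 , 0.2156]), 150, 0.0013)
scene collar 0
 top z 0.2587
15.775 [0.5006 0.2161 0.2312] 0.0422797462056772 9.999821854289621
top cap (array([0.5044, 0.2169]), 30, 0.001)
top collar (array([0.5004, 0.2157]), 22, 0.0006)
 top z 0.162
scene cap (array([0.5047, 0.2186]), 109, 0.0014)
scene collar (array([0.5015, 0.2165]), 89, 0.0009)
 top z 0.1621
15.875 [0.5007 0.2161 0.2314] 0.042478864713471544 9.99980719643645
tin (array([0.5011, 0.2163]), 487, 0.0009)
scene1.png
scene2.png
scene_1158.png
scene_1235.png
scene_1578.png
scene_472.png
scene_708.png
scene_868.png
```

View pics/scene_1578.png

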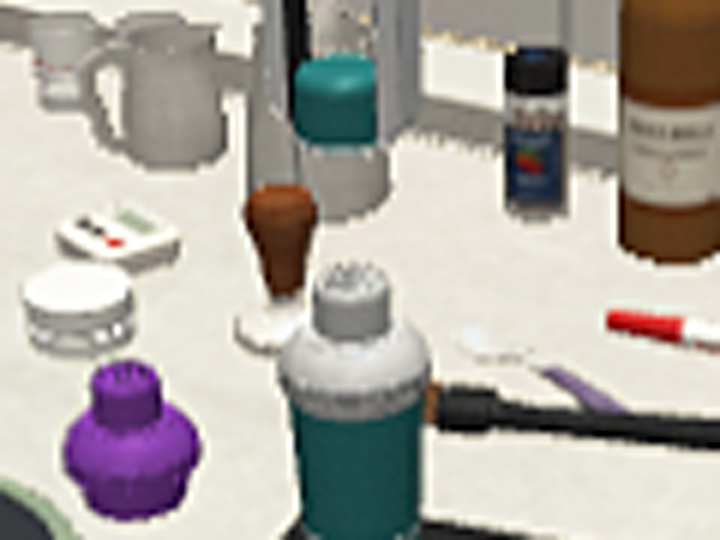

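The cap is held upright at about (100, 335) in the crop, above the bare neck at (300, 350). The strainer is level and home on the tin.

```bash
python3 -c "
from workcell import env
print(env.close_job())"
```

```text
the job is handed in; nothing more can be done
None
```

The job is handed in, with no verdict returned: by my last measurements the strainer sits fully home in the tin and was let go there with the cap on, the tin hasn't moved noticeably, and the gripper holds the cap upright with its centre about 13 cm above the rim.

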